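# Move the top-heavy vinegar cruet to the green drip dock

### The arm

A 6-joint arm with a two-finger parallel gripper is mounted at the origin on the work surface. World frame = base frame: x ahead of the robot, y to its left, z up, the work surface at z = 0. Lengths are in m, angles in degrees, forces in N, time in s.
With the tool pointing down it reaches from about 0.35 to 0.875 m from the base axis. Payload 4.2 kg.
Tool frame: the origin (TCP) lies midway between the tips of the shut fingers; the grasp point (between the pads) lies 19 mm behind it; z points along the fingers, y is the line along which they close (so a half turn about z gives the same grasp; the last joint's range is limited). The gripper opens to 87 mm and grips with 3 to 60 N. Pads are 19 mm wide; open, the fingers measure 117 mm over their backs; the gripper's body (75 mm by 190 mm) begins 51 mm behind the grasp point.
Start: joints at [82.941, 22.042, 0.453, 0, -68.411, -14.817], TCP at [0.233, 0.58, 0.223] pointing down, gripper open.
Joint ranges: [-179.83, 179.83], [-69.29, 118.12], [-61.27, 80.66], [-181.25, 117.63], [-171.15, -9.14], [-177.46, 177.46]. Speed limits (degrees/s): [159.86, 159.86, 180, 180, 180, 180].

### API

Orientations are given as [roll, pitch, yaw] about the fixed x, y, z axes, in that order (R = Rz(yaw) Ry(pitch) Rx(roll)).
In Python, from workcell import env gives the robot as it stands. The module is installed in compiled form; this text tells all that it offers. Calls block until the motion is done:
- env.goto(position, orientation): joint-space move of the TCP to a pose.
- env.move_straight(position, rotation=None, rate=0.15, force_limit=None): straight line of the TCP; rotation=None keeps the orientation; rate is the mean speed in m/s. With force_limit (N) it stops when the force on the tool has changed by that much, and returns True; else False.
- env.set_joints(angles): joint-space move.
- env.gripper_to(opening, grasp_force=None): opening from 0.0 (shut) to 1.0 (fully open); grasp_force is the grip in N (None keeps the last); returns when the fingers have stopped.
- env.dwell(seconds).
- env.inverse_kinematics(position, orientation): joint angles nearest the present ones, or None.
- env.read_state(): the state.
- env.grab_frame(name): name is "scene" or "side" or "wrist"; returns a dict with "image" (420x560x3 uint8, blue, green, red), "fx", "fy", "cx", "cy" (pixels), "D" ([k1, k2, p1, p2, k3] as OpenCV has them; the pictures are not rectified), "position" and "orientation" of the camera in the world. Camera axes: x right, y up, looking along -z (the intrinsics and any distortion apply to the point x, -y, -z); pixel columns grow to the right and rows downward; lengths in m; the calibration is good to about 2 mm. A picture is of the moment at which its call begins. There is no depth.
A pose or a line that the arm cannot do raises env.Unreachable and nothing moves.
- env.close_job(): hands the job in; it is judged then, once.
Trained networks look in a picture, given as the dict that the camera call returned (one of the last four; its "shot" number tells which), for a name from the list of things; names that differ only in an ending like _2 or _b are one class to them, and where a whole thing is asked for, a point or a joint stands for the part that bears it (a point fixed in the world has none). Each returns a list of dicts, best first, with "score" (0 to 1); they miss things now and then, are a little off and sometimes report something else, mostly with a low value. They report only what shows in the picture. A call takes as long as a camera call.
- env.search_frame(picture, thing): "xyz" ([x, y, z] in m, in world coordinates, good to about 4 mm: the middle of the surface that is visible of it).
- env.trace(picture, thing): "mask" (420x560 bool, what is visible of it).
The state is a dict: "clock": time; "joint_positions": joint angles; "qvel": joint speeds; "joint_torque": joint torques, N m; "position": TCP position; "tool_rot": TCP orientation; "force": force on the tool from outside, world axes, zero at the start; "wrist_torque": the same for the moment, N m; "opening": opening from 0.0 (shut) to 1.0 (fully open); "finger_force": force on a finger pad.
Only numpy, scipy, OpenCV 4.12 (cv2) and the standard library are available. Lean on these libraries where they do the work, as an engineer would, in place of code of your own. Each camera call takes 0.05 s, during which the arm holds its last target. There are 200 camera calls.

### The job

Take the cruet carrier by its wooden bar and lift it out of the dock with the grey fork, then carry it clear of both docks for at least five seconds in one go, so that it drips off, balancing the top-heavy cruet upright over a nearly level carrier. Set it down gently in the dock with the green fork, square and centred, with the cruet's foot between the cheeks, and let go. Never let the cruet tip over or touch it with the gripper, and leave the egg box, tumbler and dye bottle where they are.

Things in the scene. Friction and masses are not known exactly. Their poses are not given: they have to be found in the camera images.
- carrier: loose steel carrier like an upside-down U, 0.40 kg +-15 % without the cruet. Origin: centre of the underside of its feet, z up. Feet 20 x 160 x 12 mm (long in y) at x = -70 and 70 mm; on each a post 10 x 24 mm; across the top a wooden handle bar along x, 160 mm long, 24 mm wide (y), z 235 to 261 mm. At the start it stands centred and square in the grey dock
- bar (a point): centre of the handle bar, 248 mm above the carrier's underside; to be pinched here from above, fingers closing along the carrier's y
- pivot (a point): on the cruet's pivot axis, 100 mm above the carrier's underside, axis along the carrier's x; axes as the carrier's. A weak centring spring (0.045 N m/rad) and a damper (0.022 N m s/rad) act here between carrier and cruet but cannot hold it: over a still, level carrier the lean grows with a time constant of 0.45 to 0.75 s. Turning the carrier about this axis drives the cruet the same way
- cruet: round teal cruet, 50 mm diameter, 183 mm tall, 0.45 kg +-15 % (hidden), heavy orange stopper. Origin on the pivot axis, x along that axis, z to the stopper; the foot's underside is 80 mm below. Leans only about the pivot axis, stops at 0.5 rad either way from the carrier. Top-heavy: centre of mass 21 mm above the pivot, moment of inertia about the pivot 0.0020 kg m2
- stopper (a point): centre of the top of the orange stopper, 103 mm above the pivot along the cruet's axis; 32 mm below the underside of the handle bar
- start_dock: fixed aluminium drip tray with a grey fork, where the carrier stands at first. Origin: centre of its underside on the worktop; tray 226 x 226 mm, floor at z = 10 mm, rim to 18 mm. Its fork is like the green one (see point goal_fork). The carrier's feet stand on the tray's floor. Lift the carrier 50 mm to free the cruet's foot from the fork
- goal_dock: the same tray with a green fork, empty, same sizes and axes. Carrier in place: its origin over the dock's origin, 10 mm above it, its x axis along the dock's x (either way round)
- goal_fork (a point): centre of the green fork, 55 mm above the dock's underside: two cheeks, 60 mm long in dock x, inner faces at y = -32 and 32 mm from the tray floor up to this height, then flaring outward to 79 mm height. With the carrier down they hold the cruet's foot, leaving it about 0.09 rad of lean each way
- egg_box: bystander: green-topped cardboard half-dozen egg box 110 x 160 x 65 mm, origin at the centre of its underside
- tumbler: bystander: glass tumbler 72 mm diameter, 85 mm tall, origin at the centre of its underside
- dye: bystander: small blue dye bottle 40 mm diameter, 70 mm tall, green cap, origin at the centre of its underside

How it is judged (in metres and radians):
On the way, in this order (a step that is already met when the one before it is completed fails the run):
1. the carrier hangs clear of both forks (feet at least 58 mm above the worktop), the cruet within 0.15 rad of upright and the carrier within 0.25 rad of level, for 5 s without a break (height (world z) of carrier above 0.058 m and angle between cruet's own z axis and vertical below 0.15 rad and angle between carrier's own z axis and vertical below 0.25 rad), for 5 s.
2. the carrier stands in the green dock with the cruet between the cheeks (horizontal distance between carrier and goal_dock below 0.02 m and z of carrier in the frame of goal_dock below 0.016 m and angle between cruet's own z axis and vertical below 0.2 rad), for 0.2 s.
At the end, for the whole second after the job is handed in: the carrier stands released and at rest on the floor of the green dock, within 20 mm of its centre and 0.15 rad of square, level, the cruet between the cheeks and within 0.2 rad of upright (all of step 2 and angle between the x axis of carrier and the x axis of goal_dock, either way round below 0.15 rad and angle between carrier's own z axis and vertical below 0.05 rad and linear speed of carrier below 0.02 m/s); the robot touches nothing.
It fails at once if the cruet tips more than 0.3 rad from upright (angle between cruet's own z axis and vertical above 0.3 rad).
It fails at once if the carrier tilts more than 0.4 rad (angle between carrier's own z axis and vertical above 0.4 rad).
It fails at once if the gripper touches the cruet (contact force between the fingers and cruet above 1 N).
It fails at once if the carrier comes down on the green dock faster than 0.15 m/s (horizontal distance between carrier and goal_dock below 0.1 m and z of carrier in the frame of goal_dock below 0.014 m and linear speed of carrier above 0.15 m/s).
It fails at once if the egg box, the tumbler or the dye bottle is moved 30 mm (distance of any of egg_box, tumbler, dye from where it was at the start of the episode above 0.03 m).
It also fails if it takes over 61 s, if anything falls off the work surface, if the arm or the gripper's body presses on something with over 40 N, if the wrist force passes 120 N, or if a joint passes its speed limit or range.

## Working session

There is one attempt and no reset: what is moved stays moved. The work goes in short steps, each a Python script; the robot and the scene stay as the last script left them, time stands still between calls to the robot, and variables do not carry over. Pictures are saved under pics/ and viewed, at most 10 in all, crops included, and the job is handed in when it is done.

```bash
mkdir -p pics; cat > h.py <<'E'
import numpy as np, cv2
from scipy.spatial.transform import Rotation as R
from workcell import env
E
python3 - <<'E'
from h import *
print(env.read_state())
for n in ["scene","side","wrist"]:
    p=env.grab_frame(n); cv2.imwrite(f"pics/{n}0.png",p["image"])
    print(n,p["fx"],p["fy"],p["cx"],p["cy"],p["D"],p["position"],p["orientation"])
    if n!="wrist":
        for t in ["carrier","bar","pivot","stopper","cruet","start_dock","goal_dock","goal_fork","egg_box","tumbler","dye"]:
            print(t,[(np.round(d["xyz"],3).tolist(),round(d["score"],2)) for d in env.search_frame(p,t)[:2]])
print(env.read_state()["clock"])
E
```

```text
{'clock': 0.0, 'joint_positions': array([ 8.29408626e+01,  2.20914880e+01,  3.80406319e-01, -2.92214829e-02,
       -6.84127343e+01, -1.48158120e+01]), 'qvel': array([ 0.0502743 ,  0.07781493, -0.05392024, -0.02754457, -0.02918919,
       -0.01566657]), 'joint_torque': array([-6.14083056e-04, -3.90659237e+01,  1.87399703e+01,  4.21984658e+00,
        1.09708574e-02, -1.89339103e-04]), 'position': array([0.23262762, 0.57944066, 0.22145564]), 'tool_rot': array([ 1.79873356e+02, -5.41601606e-03, -2.18857239e+01]), 'force': array([-0.57092287,  0.84896682, -0.00758935]), 'wrist_torque': array([-0.00224224, -0.00284569, -0.03613141]), 'finger_force': 0.0, 'opening': 0.9959282163251595}
scene 404.8019646810869 404.8019646810869 280.38006343429 200.47572327366362 [-0.09313412  0.          0.          0.          0.        ] [1.10313046 0.55065302 0.85062507] [ 45.53948897   0.76278527 138.20878105]
carrier [([0.493, 0.179, 0.15], 0.71)]
bar [([0.498, 0.177, 0.147], 0.82), ([0.757, 0.204, 0.056], 0.41)]
pivot [([0.494, 0.177, 0.153], 0.81)]
stopper [([0.492, 0.18, 0.134], 0.87)]
cruet [([0.4
[... 590 characters left out ...]
0.144], 0.96)]
pivot [([0.47, 0.155, 0.154], 0.64)]
stopper [([0.475, 0.15, 0.135], 0.9)]
cruet [([0.471, 0.156, 0.133], 0.77), ([0.466, 0.128, 0.009], 0.23)]
start_dock [([0.754, 0.182, 0.061], 0.68), ([0.466, 0.129, 0.008], 0.66)]
goal_dock [([0.451, -0.208, 0.012], 0.89), ([0.722, -0.281, 0.047], 0.62)]
goal_fork [([0.451, -0.211, 0.009], 0.82)]
egg_box [([0.748, -0.026, 0.063], 0.76)]
tumbler [([0.753, 0.183, 0.062], 0.71)]
dye [([0.724, -0.278, 0.044], 0.69)]
wrist 376.3068046785266 376.3068046785266 278.53980971044405 208.97971296519813 [-0.07183111  0.          0.          0.          0.        ] [0.29607874 0.55493584 0.38368276] [-1.46461125e+01 -7.84035521e-03 -1.11885670e+02]
1.25
```

View pics/scene0.png

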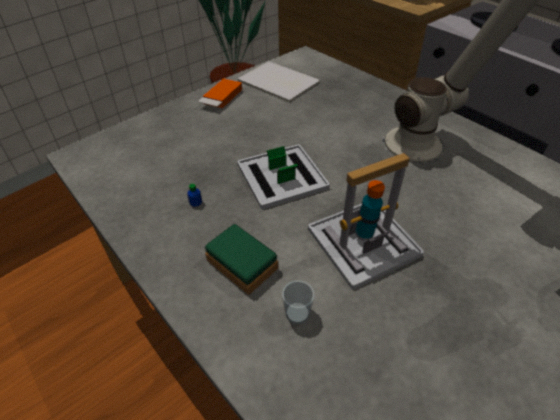

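View pics/side0.png

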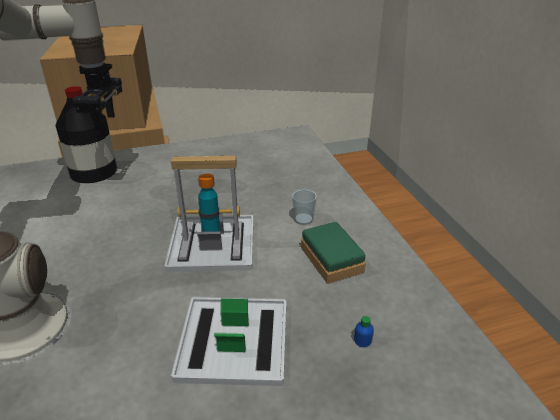

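```bash
cat >> h.py <<'E'
from scipy.optimize import minimize
def proj(p,X):
    Rc=R.from_euler('xyz',p["orientation"],degrees=True).as_matrix()
    c=(np.asarray(X,float).reshape(-1,3)-p["position"])@Rc
    c=c*[1,-1,-1]
    K=np.array([[p["fx"],0,p["cx"]],[0,p["fy"],p["cy"]],[0,0,1.]])
    return cv2.projectPoints(c,np.zeros(3),np.zeros(3),K,np.array(p["D"]))[0].reshape(-1,2)
def place(q,pts):
    c,s=np.cos(q[2]),np.sin(q[2]); P=np.array(pts,float)
    return np.c_[q[0]+c*P[:,0]-s*P[:,1], q[1]+s*P[:,0]+c*P[:,1], P[:,2]]
def box(hx,hy,z0,z1,y0=0): return [(a*hx,b*hy+y0,z) for a in(-1,1) for b in(-1,1) for z in(z0,z1)]
def hullmask(parts,up=4):
    m=np.zeros((420*up,560*up),np.uint8)
    for uv in parts: cv2.fillConvexPoly(m,cv2.convexHull(((uv+.5)*up-.5).round().astype(np.int32)),1)
    return m
def fit(ps,ms,q0,parts,up=4):
    Ms=[cv2.resize(m.astype(np.uint8),None,fx=up,fy=up,interpolation=cv2.INTER_NEAREST) for m in ms]
    def cost(q):
        c=0
        for p,M in zip(ps,Ms):
            h=hullmask([proj(p,place(q,b)) for b in parts],up); c+=1-(h&M).sum()/(h|M).sum()
        return c/len(ps)
    best=None
    for y in (-.3,0,.3):
        s=np.array(q0)+[0,0,y]
        r=minimize(cost,s,method='Nelder-Mead',options=dict(initial_simplex=[s,s+[.02,0,0],s+[0,.02,0],s+[0,0,.15]],xatol=2e-4,fatol=1e-5))
        if best is None or r.fun<best.fun: best=r
    return best
E
python3 - <<'E'
from h import *
ps=[env.grab_frame(n) for n in("scene","side")]
def tr(t):
    out=[]
    for p in ps:
        d=env.trace(p,t); m=d[0]["mask"]
        n,l,st,_=cv2.connectedComponentsWithStats(m.astype(np.uint8)); k=1+st[1:,4].argmax(); 
        out.append(m); print(t,d[0]["score"],m.sum(),st[k,4],st[k,:4])
    return out
tray=box(.113,.113,0,.018)
ck=[box(.03,.005,.01,.079,s*.042) for s in(-1,1)]
hullm=lambda ms:[hullmask([np.argwhere(m)[:,::-1].astype(float)],1).astype(bool) for m in ms]
carr=[box(.08,.012,.245,.271),box(.005,.012,.022,.245)]
mg=tr("goal_dock"); msd=tr("start_dock"); mc=tr("carrier"); mb=tr("bar")
for nm,ms,q0 in(("goal",mg,(.46,-.19,0)),("start",msd,(.47,.165,0))):
    for sel in([0,1],[0],[1]):
        r=fit([ps[i] for i in sel],hullm([ms[i] for i in sel]),q0,[tray]); print(nm,sel,r.x.round(4),round(r.fun,4))
np.savez("masks.npz",mg=mg,msd=msd,mc=mc,mb=mb)
v=np.zeros((420,1120,3),np.uint8)
for i in(0,1):
    im=ps[i]["image"].copy()
    for m,c in((mg[i],(0,255,0)),(msd[i],(255,0,0)),(mc[i],(0,0,255))): im[m]=im[m]//2+np.array(c,np.uint8)//2
    cv2.imwrite(f"pics/m{i}.png",im)
cv2.imwrite("pics/mm.png",np.hstack([cv2.imread("pics/m0.png")[120:320,200:460],cv2.imread("pics/m1.png")[140:400,140:400][:200]]))
# timing tests, free space above bar
def T(f,*a,**k):
    t=env.read_state()["clock"]; f(*a,**k); print("dt",round(env.read_state()["clock"]-t,4))
s=env.read_state(); p=s["position"]; o=s["tool_rot"]
T(env.goto,[.47,.165,.40],[180,0,0])
s=env.read_state(); print(s["joint_positions"].round(2),s["position"])
j=s["joint_positions"]
for d in(.3,2,6): 
    j=j.copy(); j[4]+=d; T(env.set_joints,j); print(env.read_state()["joint_positions"][4]-j[4])
T(env.goto,[.47,.165,.40],[180,0,0])
T(env.goto,[.47,.165,.405],[180,0,0])
T(env.move_straight,[.47,.165,.40],rate=.3)
T(env.move_straight,[.47,.165,.399],[184,0,0],rate=.3)
T(env.move_straight,[.47,.165,.40],[180,0,0],rate=1)
print(env.read_state())
E
```

```text
goal_dock 0.74 3779 3779 [237 145  94  64]
goal_dock 0.62 9172 9172 [171 297 116  90]
start_dock 0.86 4072 3948 [307 210 117  79]
start_dock 0.56 3553 3553 [164 214  90  58]
carrier 0.89 3764 3764 [324 154  85 118]
carrier 0.84 3085 3085 [170 156  72 104]
bar 0.77 4107 4107 [324 153  86 119]
bar 0.61 3149 3149 [171 156  71 104]
goal [0, 1] [ 0.4568 -0.1839 -0.3352] 0.0419
goal [0] [ 0.4567 -0.1818 -0.3393] 0.0481
goal [1] [ 0.4567 -0.1848 -0.3357] 0.0334
start [0, 1] [ 0.4749  0.1698 -0.2693] 0.0421
start [0] [ 0.4759  0.1694 -0.2595] 0.0471
start [1] [ 0.4745  0.1706 -0.2725] 0.0328
dt 1.85
[ 3.811e+01  5.150e+00  2.810e+00 -1.000e-02 -8.771e+01  5.193e+01] [0.46987226 0.16555689 0.39944867]
dt 0.25
0.004517897620701206
dt 0.25
-0.04116762111905814
dt 0.25
-0.1450380930885018
dt 0.2917
dt 0.25
dt 0.25
dt 0.25
dt 0.25
{'clock': 5.6417, 'joint_positions': array([ 3.81306433e+01,  5.16636632e+00,  2.80708668e+00, -2.69383474e-02,
       -8.77030412e+01,  5.19688366e+01]), 'qvel': array([-0.80334492, -0.50311624,  0.16064256, -0.7928673 ,  0.12253688,
        0.31700708]), 'joint_torque': array([  0.14645712, -25.12295187,  20.35726905,   4.6437268 ,
         0.06881035,  -0.03784116]), 'position': array([0.46983782, 0.16583736, 0.39930457]), 'tool_rot': array([1.79982805e+02, 6.56711772e-02, 9.83757629e-02]), 'force': array([-0.14994475,  0.22043567,  1.03921588]), 'wrist_torque': array([ 0.01906834, -0.03855905, -0.00778492]), 'finger_force': 0.0, 'opening': 0.9960682581656494}
```

View pics/mm.png

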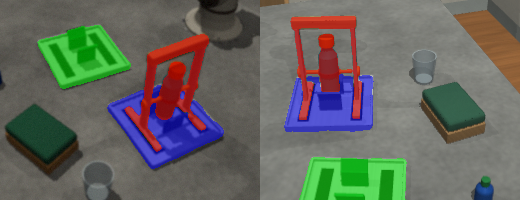

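```bash
cat > ctl.py <<'E'
from h import *
from scipy.linalg import solve_discrete_are, solve_discrete_lyapunov
from scipy.spatial.transform import Rotation as R
HT=.129  # TCP above pivot along carrier z
START=np.array([.4749,.1698]); YS=-.2693; GOAL=np.array([.4568,-.1839]); YG=-.3355
def pose(P,psi,phi):
    Rc=R.from_euler('ZX',[psi,phi]); return np.asarray(P)+Rc.apply([0,0,HT]), (Rc*R.from_euler('x',np.pi)).as_euler('xyz',degrees=True)
def tool_carrier():   # actual pivot, psi, phi from state
    s=env.read_state(); Rc=R.from_euler('xyz',s["tool_rot"],degrees=True)*R.from_euler('x',np.pi)
    psi,phi,_=Rc.as_euler('ZXY'); return s["position"]-Rc.apply([0,0,HT]),psi,phi,s
def seg(p,P):
    hsv=cv2.cvtColor(p["image"],cv2.COLOR_BGR2HSV).astype(int); u,v=proj(p,P)[0]
    yy,xx=np.mgrid[:420,:560]; roi=(abs(xx-u)<40)&(abs(yy-v)<60)
    H,S,V=hsv[...,0],hsv[...,1],hsv[...,2]
    return roi&(H>=85)&(H<=105)&(S>140), roi&((H<=11)|(H>=176))&(S>185)&(V>90)
def lean(p,P,psi):
    out=[]
    for m in seg(p,P):
        n,l,st,c=cv2.connectedComponentsWithStats(m.astype(np.uint8))
        if n<2: return None
        if len(out): out.append(c[1+st[1:,4].argmax()])
        else: yx=np.argwhere(m); out.append(yx.mean(0)[::-1])
    d=out[1]-out[0]; a=np.arctan2(d[0],-d[1])
    th=np.linspace(-.5,.5,41); ax=[]
    for t in th:
        Rl=R.from_euler('ZX',[psi,t]); q=proj(p,[P+Rl.apply([0,0,.09]),P])
        ax.append(np.arctan2(q[0,0]-q[1,0],-(q[0,1]-q[1,1])))
    ax=np.array(ax); s=np.sign(ax[-1]-ax[0]); return float(np.interp(s*a,s*ax,th))
# model: x=[th, w]; carrier phi and pivot y move min-jerk during [TC+lag, ...]
def mj(s): s=np.clip(s,0,1); return s**3*(10-15*s+6*s*s)
def sim(x,ph0,ph1,dy,d=0,m=.45,I=.002,T=.30,tc=.05,tm=.25,dt=.0025):
    k,c,l=.045,.022,.021; th,w=x; n=int(round(T/dt)); t=(np.arange(n+1)*dt-tc)/tm
    f=mj(t); ph=ph0+(ph1-ph0)*f; fd=np.gradient(f,dt); fdd=np.gradient(fd,dt)
    for i in range(n):
        a=(k*(ph[i]-th)+c*((ph1-ph0)*fd[i]-w)+m*9.81*l*th+m*l*dy*fdd[i])/I+d
        w+=a*dt; th+=w*dt
    return np.array([th,w])
cols=[sim((1,0),0,0,0),sim((0,1),0,0,0)]; A=np.array(cols).T
B0=sim((0,0),1,0,0); B1=sim((0,0),0,1,0); BY=sim((0,0),0,0,1); BD=sim((0,0),0,0,0,1)
# LQR on z=[th,w,phi], u=new phi
F=np.block([[A,B0[:,None]],[np.zeros((1,3))]]); G=np.r_[B1,1][:,None]
def lqr(q=(1,.02,.02),r=.3):
    Sx=solve_discrete_are(F,G,np.diag(q),np.array([[r]])); return np.linalg.solve(r+G.T@Sx@G,G.T@Sx@F)[0]
KL=lqr()
PHD=-.002/.045   # static phi per unit d
class Obs:
    def __init__(s,th): s.x=np.array([th,0,0.]); s.P=np.diag([.02**2,.1**2,.8**2])
    def predict(s,ph0,ph1,dy):
        Fo=np.block([[A,BD[:,None]],[np.zeros((1,2)),np.ones((1,1))]])
        s.x=Fo@s.x; s.x[:2]+=B0*ph0+B1*ph1+BY*dy
        s.P=Fo@s.P@Fo.T+np.diag([.012**2,.06**2,.04**2])
    def update(s,z,rn=.012):
        K=s.P[:,0]/(s.P[0,0]+rn**2); s.x=s.x+K*(z-s.x[0]); s.P=s.P-np.outer(K,s.P[0])
    def cmd(s,ph0,dy,lim=.2):
        # offset-shifted LQR, feedforward of dy: act on effect folded through pseudo-inverse of A
        xe=s.x[:2]+np.linalg.solve(A,BY*dy)
        pd=PHD*s.x[2]; u=pd-KL@np.r_[xe,ph0-pd]
        return float(np.clip(u,-lim,lim))
E
python3 - <<'E'
from ctl import *
print("A",A.round(3).tolist(),"B0",B0.round(3),"B1",B1.round(3),"BY",BY.round(2),"KL",KL.round(3))
rng=np.random.default_rng(0)
for m in(.38,.45,.52):
  for lag in(0,.04):
    for bias in(-.04,.04):
      x=np.array([.09,0.]);ph=0;o=Obs(.09+bias);mx=0;mp=0
      for k in range(80):
        if k: o.update(x[0]+bias+rng.normal(0,.01))
        dy=-.009 if 25<k<65 else 0
        u=o.cmd(ph,dy); o.predict(ph,u,dy)
        x=sim(x,ph,u,dy,m=m,tc=.05+lag,T=.30); ph=u
        if k>12: mx=max(mx,abs(x[0])); mp=max(mp,abs(ph))
      print(m,lag,bias,"max th",round(mx,3),"phi",round(mp,3),"end",x.round(3),o.x.round(3))
p=env.grab_frame("scene"); P=np.r_[START,.11]
print("lean",lean(p,P,YS),[int(m.sum()) for m in seg(p,P)])
im=p["image"].copy(); t,s=seg(p,P); im[t]=(255,0,255); im[s]=(0,255,0)
cv2.imwrite("pics/seg.png",cv2.resize(np.hstack([p["image"][140:260,310:430],im[140:260,310:430]]),None,fx=3,fy=3,interpolation=0))
E
```

```text
A [[1.534, 0.114], [2.808, 0.232]] B0 [-0.398 -3.03 ] B1 [0.902 5.678] BY [  1.75 -11.67] KL [ 1.203  0.091 -0.457]
0.38 0 -0.04 max th 0.068 phi 0.059 end [0.032 0.031] [-0.003  0.035  0.68 ]
0.38 0 0.04 max th 0.076 phi 0.093 end [-0.042  0.   ] [-0.     0.007 -0.605]
0.38 0.04 -0.04 max th 0.08 phi 0.07 end [ 0.08  -0.003] [ 0.003 -0.034  0.584]
0.38 0.04 0.04 max th 0.1 phi 0.098 end [-0.047  0.003] [-0.     0.005 -0.686]
0.45 0 -0.04 max th 0.069 phi 0.076 end [ 0.038 -0.061] [ 0.005 -0.044  1.015]
0.45 0 0.04 max th 0.087 phi 0.109 end [-0.047 -0.138] [ 0.012 -0.096 -0.868]
0.45 0.04 -0.04 max th 0.093 phi 0.107 end [ 0.046 -0.011] [ 0.002 -0.018  0.844]
0.45 0.04 0.04 max th 0.097 phi 0.117 end [-0.027 -0.012] [ 0.004 -0.03  -0.974]
0.52 0 -0.04 max th 0.098 phi 0.15 end [0.041 0.014] [-1.000e-03  1.400e-02  1.292e+00]
0.52 0 0.04 max th 0.121 phi 0.175 end [-0.022  0.009] [ 0.003 -0.023 -1.172]
0.52 0.04 -0.04 max th 0.111 phi 0.156 end [0.01  0.085] [-0.008  0.09   1.253]
0.52 0.04 0.04 max th 0.117 phi 0.193 end [-0.038  0.009] [-0.003  0.013 -1.301]
lean -0.09200274862736371 [625, 109]
```

View pics/seg.png

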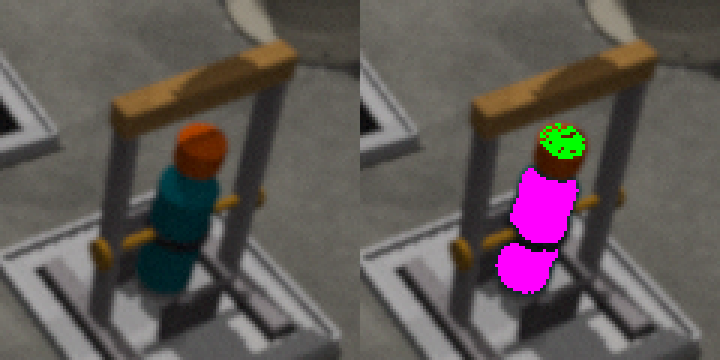

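```bash
sed -i 's/(S>185)&(V>90)/(S>170)\&(V>50)/; s/\.8\*\*2\]/.4**2]/' ctl.py; cat >> ctl.py <<'E'
import pickle
def step(S,Pt,psi,lim=.2,th_ref=0.):
    """one cycle: picture, update, command tilt and pivot target Pt"""
    p=env.grab_frame("scene_dummy" if 0 else "scene"); 
    Pa,pa,fa,s=S["pa"]; z=lean(p,Pa,pa)
    o=S["o"]
    if z is not None: o.update(z)
    D=np.asarray(Pt)-S["P"]; dy=float(-np.sin(psi)*D[0]+np.cos(psi)*D[1])
    u=o.cmd(S["phi"],dy,lim); xe=o.x.copy()
    t0=env.read_state()["clock"]; env.move_straight(*pose(Pt,psi,u),rate=1.0); 
    o.predict(S["phi"],u,dy); S.update(P=np.asarray(Pt,float),psi=psi,phi=u,pa=tool_carrier())
    t1=env.read_state()["clock"]
    print(f"{t1:6.2f} dt{t1-t0:.3f} z {z if z is None else round(z,3)} th {xe[0]:+.3f} w {xe[1]:+.3f} d {xe[2]:+.2f} u {u:+.3f} act {S['pa'][2]:+.3f} z {S['pa'][0][2]:.3f}")
    pickle.dump(S,open("S.pkl","wb"))
    return S
E
python3 - <<'E'
from ctl import *
P0=np.r_[START,.11]
p,o=pose(P0+[0,0,.08],YS,0); env.goto(p,o)
p,o=pose(P0,YS,0); print(env.move_straight(p,rate=.12,force_limit=12))
env.gripper_to(0.2,grasp_force=45)
s=env.read_state(); print(s["opening"],s["finger_force"],s["position"],s["clock"],s["force"])
pc=env.grab_frame("scene"); print("lean",lean(pc,P0,YS),[int(m.sum()) for m in seg(pc,P0)])
P1=P0+[0,0,.015]; env.move_straight(*pose(P1,YS,0),rate=.08)
S=dict(P=P1,psi=YS,phi=0.,pa=tool_carrier(),o=Obs(-.09)); print(env.read_state()["force"],S["pa"][:3])
for k in range(8): S=step(S,P1,YS)
cv2.imwrite("pics/a.png",env.grab_frame("scene")["image"])
E
```

```text
False
0.267705593690226 44.99886352568865 [0.47502276 0.17006842 0.23898291] 7.9833 [ 0.9632034   1.2621684  -0.41839341]
lean -0.08186536017758408 [648, 192]
[-1.54274469  0.25015248 -9.20146205] (array([0.47398718, 0.16958851, 0.12385758]), np.float64(-0.269788708167801), np.float64(-0.000837432388364201))
  8.68 dt0.250 z 0.014 th -0.014 w +0.000 d +0.00 u +0.016 act +0.016 z 0.125
  8.97 dt0.250 z 0.034 th +0.026 w +0.116 d +0.19 u -0.039 act -0.038 z 0.125
  9.28 dt0.250 z -0.018 th -0.012 w -0.209 d -0.03 u +0.017 act +0.016 z 0.125
  9.57 dt0.250 z -0.008 th -0.009 w +0.135 d -0.00 u +0.006 act +0.006 z 0.125
  9.88 dt0.250 z -0.002 th -0.002 w -0.014 d -0.01 u +0.006 act +0.006 z 0.125
 10.18 dt0.250 z -0.026 th -0.021 w -0.029 d -0.11 u +0.034 act +0.033 z 0.125
 10.47 dt0.250 z 0.004 th +0.001 w +0.114 d -0.06 u +0.005 act +0.006 z 0.125
 10.78 dt0.250 z -0.007 th -0.005 w -0.067 d -0.10 u +0.017 act +0.017 z 0.125
```

View pics/a.png

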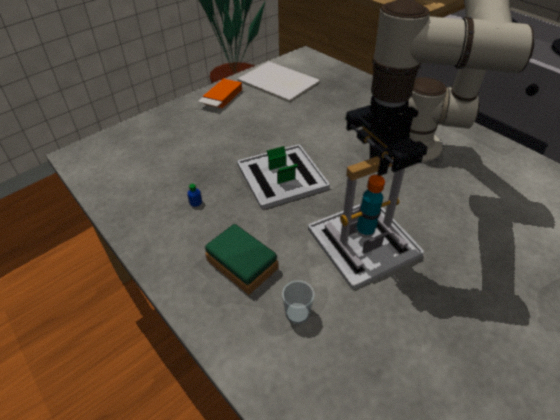

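```bash
python3 - <<'E'
from ctl import *
S=pickle.load(open("S.pkl","rb"))
for k in range(9): S=step(S,S["P"]+[0,0,min(.008,.19-S["P"][2])],YS)
for k in range(3): S=step(S,S["P"],YS)
E
```

```text
11.12 dt0.250 z 0.002 th +0.001 w +0.049 d -0.08 u +0.004 act +0.007 z 0.134
 11.43 dt0.250 z -0.02 th -0.016 w -0.054 d -0.13 u +0.030 act +0.031 z 0.142
 11.72 dt0.250 z -0.011 th -0.011 w +0.078 d -0.14 u +0.022 act +0.024 z 0.149
 12.03 dt0.250 z -0.023 th -0.019 w -0.018 d -0.18 u +0.039 act +0.041 z 0.158
 12.32 dt0.250 z 0.003 th +0.001 w +0.091 d -0.16 u +0.013 act +0.015 z 0.165
 12.62 dt0.250 z -0.01 th -0.008 w -0.060 d -0.19 u +0.025 act +0.027 z 0.174
 12.93 dt0.250 z -0.025 th -0.021 w +0.021 d -0.22 u +0.040 act +0.042 z 0.182
 13.22 dt0.250 z -0.005 th -0.005 w +0.077 d -0.22 u +0.023 act +0.025 z 0.189
 13.53 dt0.250 z -0.004 th -0.003 w -0.019 d -0.22 u +0.021 act +0.021 z 0.190
 13.82 dt0.250 z 0.002 th +0.001 w +0.017 d -0.22 u +0.012 act +0.011 z 0.190
 14.12 dt0.250 z -0.011 th -0.009 w -0.032 d -0.24 u +0.024 act +0.024 z 0.190
 14.43 dt0.250 z 0.008 th +0.006 w +0.060 d -0.21 u +0.004 act +0.004 z 0.190
```

```bash
cat >> ctl.py <<'E'
def carry(S,n,vmax):
    for k in range(n):
        g=np.r_[GOAL,.19]-S["P"]; r=np.linalg.norm(g)
        if r<1e-4: break
        v=min(vmax,S.get("v",0)+.002,r,max(.002,r/3)); S["v"]=v
        Pt=S["P"]+g*v/r; f=np.clip((Pt[1]-START[1])/(GOAL[1]-START[1]),0,1)
        S=step(S,Pt,YS+(YG-YS)*f)
    return S
E
python3 - <<'E'
from ctl import *
S=pickle.load(open("S.pkl","rb")); S=carry(S,9,.008); print(S["P"])
E
```

```text
14.72 dt0.250 z 0.0 th +0.001 w -0.052 d -0.22 u +0.011 act +0.011 z 0.190
 15.03 dt0.250 z -0.004 th -0.004 w +0.040 d -0.22 u +0.013 act +0.013 z 0.190
 15.32 dt0.250 z -0.006 th -0.006 w +0.059 d -0.22 u +0.016 act +0.016 z 0.190
 15.62 dt0.250 z -0.011 th -0.010 w +0.086 d -0.23 u +0.020 act +0.020 z 0.190
 15.93 dt0.250 z -0.015 th -0.015 w +0.121 d -0.23 u +0.025 act +0.025 z 0.190
 16.23 dt0.250 z -0.007 th -0.008 w +0.138 d -0.22 u +0.018 act +0.017 z 0.190
 16.52 dt0.250 z -0.032 th -0.028 w +0.070 d -0.26 u +0.044 act +0.044 z 0.190
 16.82 dt0.250 z -0.017 th -0.017 w +0.204 d -0.25 u +0.032 act +0.032 z 0.190
 17.12 dt0.250 z -0.026 th -0.023 w +0.089 d -0.27 u +0.045 act +0.044 z 0.190
[0.47183361 0.10987841 0.19      ]
```

```bash
python3 - <<'E'
from ctl import *
S=pickle.load(open("S.pkl","rb")); S=carry(S,18,.010); print(S["P"])
cv2.imwrite("pics/b.png",env.grab_frame("scene")["image"])
E
```

```text
17.43 dt0.250 z -0.022 th -0.021 w +0.164 d -0.28 u +0.042 act +0.042 z 0.190
 17.73 dt0.250 z -0.011 th -0.013 w +0.170 d -0.27 u +0.030 act +0.030 z 0.190
 18.02 dt0.250 z -0.031 th -0.027 w +0.104 d -0.30 u +0.048 act +0.048 z 0.190
 18.32 dt0.250 z -0.018 th -0.019 w +0.216 d -0.29 u +0.036 act +0.036 z 0.190
 18.62 dt0.250 z -0.009 th -0.010 w +0.142 d -0.28 u +0.026 act +0.027 z 0.190
 18.93 dt0.250 z -0.025 th -0.022 w +0.112 d -0.30 u +0.040 act +0.040 z 0.190
 19.23 dt0.250 z -0.037 th -0.033 w +0.169 d -0.33 u +0.055 act +0.055 z 0.190
 19.52 dt0.250 z -0.028 th -0.027 w +0.204 d -0.34 u +0.051 act +0.051 z 0.190
 19.82 dt0.250 z -0.047 th -0.041 w +0.134 d -0.38 u +0.075 act +0.074 z 0.190
 20.12 dt0.250 z -0.005 th -0.009 w +0.278 d -0.35 u +0.033 act +0.034 z 0.190
 20.43 dt0.250 z -0.02 th -0.018 w +0.055 d -0.37 u +0.044 act +0.045 z 0.190
 20.73 dt0.250 z -0.014 th -0.015 w +0.191 d -0.36 u +0.034 act +0.034 z 0.190
 21.02 dt0.250 z -0.022 th -0.020 w +0.121 d -0.37 u +0.042 act +0.042 z 0.190
 21.32 dt0.250 z -0.009 th -0.010 w +0.187 d -0.36 u +0.027 act +0.027 z 0.190
 21.62 dt0.250 z -0.023 th -0.021 w +0.100 d -0.37 u +0.042 act +0.042 z 0.190
 21.93 dt0.250 z -0.012 th -0.013 w +0.196 d -0.36 u +0.030 act +0.030 z 0.190
 22.23 dt0.250 z -0.008 th -0.009 w +0.129 d -0.36 u +0.025 act +0.025 z 0.190
 22.52 dt0.250 z -0.036 th -0.031 w +0.100 d -0.39 u +0.054 act +0.054 z 0.190
[ 0.46263445 -0.06988637  0.19      ]
```

View pics/b.png

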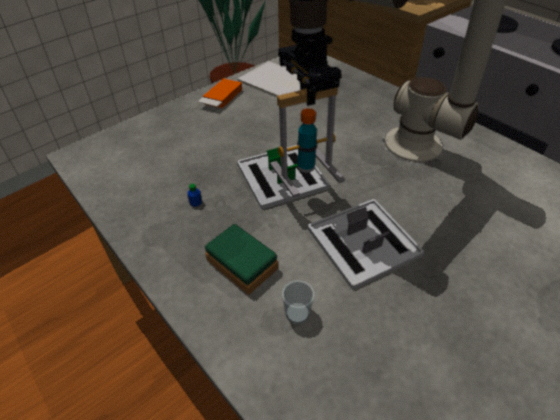

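```bash
sed -i 's/abs(xx-u)<40/abs(xx-u)<32/' ctl.py; python3 - <<'E'
from ctl import *
S=pickle.load(open("S.pkl","rb")); S=carry(S,26,.010); print(S["P"],S["pa"][:3])
cv2.imwrite("pics/c.png",env.grab_frame("side")["image"])
E
```

```text
22.88 dt0.250 z 0.013 th +0.005 w +0.276 d -0.34 u +0.005 act +0.006 z 0.190
 23.18 dt0.250 z -0.018 th -0.015 w -0.001 d -0.36 u +0.033 act +0.034 z 0.190
 23.48 dt0.250 z 0.004 th -0.001 w +0.229 d -0.33 u +0.008 act +0.008 z 0.190
 23.77 dt0.250 z 0.003 th +0.001 w +0.078 d -0.31 u +0.006 act +0.007 z 0.190
 24.07 dt0.250 z -0.015 th -0.014 w +0.104 d -0.32 u +0.022 act +0.022 z 0.190
 24.38 dt0.250 z -0.028 th -0.025 w +0.153 d -0.34 u +0.039 act +0.039 z 0.190
 24.68 dt0.250 z -0.029 th -0.027 w +0.180 d -0.35 u +0.047 act +0.047 z 0.190
 24.98 dt0.250 z -0.01 th -0.012 w +0.195 d -0.34 u +0.030 act +0.030 z 0.190
 25.27 dt0.250 z -0.042 th -0.036 w +0.076 d -0.38 u +0.063 act +0.063 z 0.190
 25.57 dt0.250 z 0.013 th +0.005 w +0.302 d -0.32 u +0.006 act +0.008 z 0.190
 25.88 dt0.250 z 0.015 th +0.012 w -0.003 d -0.31 u -0.002 act -0.001 z 0.190
 26.18 dt0.250 z -0.029 th -0.024 w -0.006 d -0.35 u +0.038 act +0.038 z 0.190
 26.48 dt0.250 z -0.038 th -0.033 w +0.127 d -0.38 u +0.056 act +0.055 z 0.190
 26.77 dt0.250 z 0.025 th +0.017 w +0.168 d -0.32 u -0.001 act -0.000 z 0.190
 27.07 dt0.250 z -0.035 th -0.026 w -0.164 d -0.39 u +0.056 act +0.056 z 0.190
 27.38 dt0.250 z -0.042 th -0.038 w +0.158 d -0.43 u +0.067 act +0.067 z 0.190
[ 0.4568 -0.1839  0.19  ] (array([ 0.4567248 , -0.18397147,  0.18995052]), np.float64(-0.33561088918619353), np.float64(0.06678393477282785))
```

View pics/c.png

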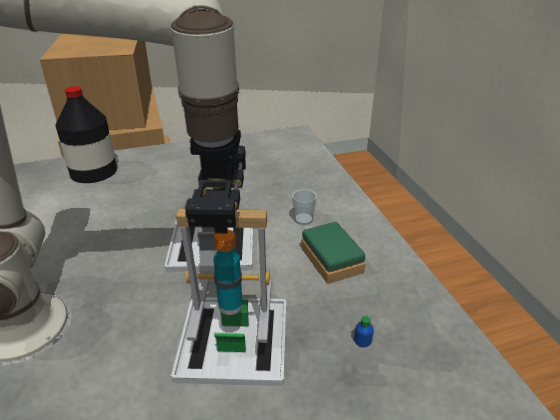

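```bash
python3 - <<'E'
from ctl import *
S=pickle.load(open("S.pkl","rb"))
for k in range(4): S=step(S,S["P"],YG)
for k in range(10): S=step(S,S["P"]-[0,0,min(.007,S["P"][2]-.125)],YG)
for n in("side","scene"): cv2.imwrite(f"pics/d_{n}.png",env.grab_frame(n)["image"])
v=np.hstack([cv2.resize(cv2.imread("pics/d_side.png")[180:400,150:330],None,fx=2.2,fy=2.2),cv2.resize(cv2.imread("pics/d_scene.png")[60:280,210:390],None,fx=2.2,fy=2.2)])
cv2.imwrite("pics/d.png",v)
E
```

```text
27.73 dt0.250 z 0.022 th +0.015 w +0.143 d -0.37 u +0.008 act +0.009 z 0.190
 28.02 dt0.250 z -0.01 th -0.006 w -0.151 d -0.41 u +0.035 act +0.035 z 0.190
 28.32 dt0.250 z -0.093 th -0.076 w -0.034 d -0.54 u +0.123 act +0.122 z 0.190
 28.62 dt0.250 z 0.005 th -0.003 w +0.358 d -0.48 u +0.039 act +0.039 z 0.190
 28.93 dt0.250 z 0.045 th +0.038 w -0.093 d -0.43 u -0.010 act -0.009 z 0.182
 29.23 dt0.250 z 0.014 th +0.014 w -0.137 d -0.43 u +0.001 act +0.002 z 0.175
 29.52 dt0.250 z -0.007 th -0.005 w -0.015 d -0.44 u +0.019 act +0.018 z 0.169
 29.82 dt0.250 z -0.045 th -0.037 w -0.019 d -0.50 u +0.067 act +0.066 z 0.162
 30.12 dt0.250 z -0.026 th -0.024 w +0.145 d -0.52 u +0.059 act +0.058 z 0.154
 30.43 dt0.250 z 0.002 th +0.000 w +0.046 d -0.50 u +0.034 act +0.034 z 0.147
 30.73 dt0.250 z 0.06 th +0.048 w +0.040 d -0.42 u -0.036 act -0.035 z 0.141
 31.02 dt0.250 z -0.021 th -0.012 w -0.267 d -0.48 u +0.034 act +0.034 z 0.134
 31.32 dt0.250 z -0.043 th -0.037 w +0.116 d -0.53 u +0.062 act +0.061 z 0.127
 31.62 dt0.250 z -0.003 th -0.005 w +0.123 d -0.51 u +0.036 act +0.036 z 0.125
```

View pics/d.png

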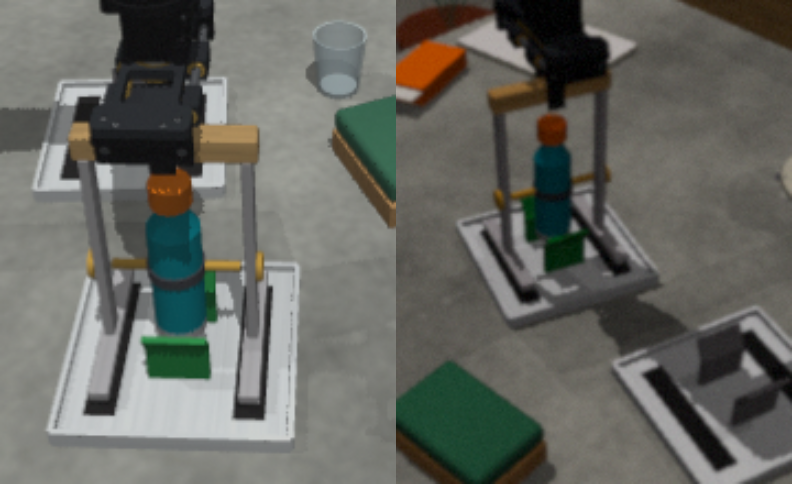

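```bash
python3 - <<'E'
from ctl import *
S=pickle.load(open("S.pkl","rb")); P=S["P"]
env.move_straight(*pose(P,YG,0),rate=.05)
f=lambda:env.read_state()["force"].round(2)
print(f()); print(env.move_straight(*pose(np.r_[GOAL,.1085],YG,0),rate=.025,force_limit=5),tool_carrier()[0],f())
env.dwell(.3); env.gripper_to(1.0)
print(f(),env.read_state()["opening"])
p,o=pose(np.r_[GOAL,.26],YG,0); env.move_straight(p,rate=.12); env.dwell(.5)
ps=[env.grab_frame(n) for n in("scene","side")]; print("lean",lean(ps[0],np.r_[GOAL,.11],YG))
ms=[env.trace(q,"carrier")[0]["mask"] for q in ps]
feet=[box(.01,.08,.01,.022)]; 
parts=[[(x+a*.01,b*.08,z) for a in(-1,1) for b in(-1,1) for z in(.01,.022)] for x in(-.07,.07)]+[[(a*.08,b*.012,z) for a in(-1,1) for b in(-1,1) for z in(.245,.271)]]+[[(x+a*.005,b*.012,z) for a in(-1,1) for b in(-1,1) for z in(.022,.245)] for x in(-.07,.07)]
parts+=[[(.025*np.cos(t),.025*np.sin(t),z) for t in np.arange(0,6.3,.3) for z in(.03,.16)],[(.016*np.cos(t),.016*np.sin(t),z) for t in np.arange(0,6.3,.3) for z in(.16,.213)]]
r=fit(ps,ms,(*GOAL,YG),parts); print("carrier fit",r.x.round(4),r.fun,"goal",GOAL,YG); print(env.read_state()["clock"],f())
cv2.imwrite("pics/e.png",ps[1]["image"][180:420,120:400])
E
```

```text
[ 0.5  -0.83 -8.18]
True [ 0.45688602 -0.18485573  0.11079065] [ 0.59 -4.09  4.27]
[ 0.2  -0.49 -1.27] 0.9981728665727654
lean -0.06639187616985126
carrier fit [ 0.4561 -0.1861 -0.3312] 0.14462481561075458 goal [ 0.4568 -0.1839] -0.3355
36.1833 [-0.34  0.52 -0.3 ]
```

View pics/e.png

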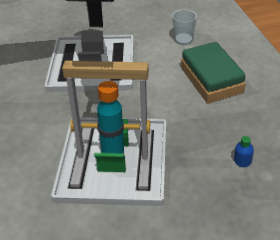

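The carrier stands released and square in the green dock, about 2 mm from its centre, with the cruet between the cheeks.

```bash
python3 -c "
from workcell import env
print(env.close_job())"
```

```text
the job is handed in; nothing more can be done
None
```

I carried the carrier to the green dock with the cruet balanced upright, set it down about 2 mm off centre and square, let go, and handed the job in; no verdict was returned.

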